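# Make ready to grind a chisel

### The arm

A 6-joint arm with a two-finger parallel gripper is mounted at the origin on the work surface. World frame = base frame: x ahead of the robot, y to its left, z up, the work surface at z = 0. Lengths are in m, angles in degrees, forces in N, time in s.
With the tool pointing down it reaches from about 0.25 to 0.775 m from the base axis. Payload 8.9 kg.
Tool frame: the origin (TCP) lies midway between the tips of the shut fingers; the grasp point (between the pads) lies 19 mm behind it; z points along the fingers, y is the line along which they close (so a half turn about z gives the same grasp; the last joint's range is limited). The gripper opens to 85 mm and grips with 20 to 120 N. Pads are 22 mm wide; open, the fingers measure 114 mm over their backs; the gripper's body (76 mm by 85 mm) begins 54 mm behind the grasp point. The pads swing forward as they close: fully open they stand 13 mm farther back than shut.
Start: joints at [55.044, 16.656, -8.789, 64.555, 0, 82.019], TCP at [0.238, 0.468, 0.231] pointing down, gripper open.
Joint ranges: [-144.48, 144.48], [-52.06, 99.96], [-74.48, 78.29], [-112.23, 115.85], [-86.99, 84.42], [-180, 180]. Speed limits (degrees/s): [127.2, 127.2, 159.86, 180, 180, 180].

### API

Orientations are given as a 3x3 rotation matrix whose columns are the frame's x, y, z axes.
In Python, from rig import monitor, vision, ticket gives the robot as it stands.
- The arm moves only by the shell command python3 -m jog 'ROWS' [FORCE]. ROWS is JSON, a list that holds one entry, the list of rows, each a list of 7 numbers: the gripper's target within -1 to 1 (fully open at 1, half-way at 0, shut at -1), then the shift along the world's x, y, z in mm, then the turn, a rotation vector about the world's x, y, z in rad. A call has 1 to 5 rows; each row is the pose to reach, as a shift and turn from the pose commanded when the call began; what a row does not reach only later rows make up. A row lasts 1/8 s, in which the tool goes at most 62.5 mm and 10.7 degrees, less where a joint would pass 70% of its speed; a pose out of reach is approached as far as the arm can. A call with a gripper value outside its range is refused whole. The fingers move at their own pace and stop on an object; FORCE is the grip in N (left out, the last holds). Time passes only in rows, so rows that repeat a pose let the fingers close. It gives the time, the measured TCP pose, the force, the opening and the grip force at its end, in the units of the state.
- monitor.get_state(): the state, without advancing time (a new reading comes with each control period).
- vision.read_camera(name): name is "scene" or "side" or "wrist"; returns (picture, depth): 420x560x3 uint8, red, green, blue; 420x560 float32, m along the optical axis (not along the pixel's ray), 0 where there is no reading.
- vision.get_calibration(name): a dict with "fx", "fy", "cx", "cy" (pixels), "D" ([k1, k2, p1, p2, k3] as OpenCV has them; the pictures are not rectified), "xyz" and "attitude" of the camera in the world. Camera axes: x right, y down, z forward; pixel columns grow to the right and rows downward; lengths in m; the calibration is good to about 2 mm. A picture is of the moment at which its call begins: read the wrist's pose just before it. get_calibration takes no time and is no camera call; for the wrist camera it gives the pose at the moment of the call.
- ticket.close_job(): hands the job in; it is judged then, once.
The state is a dict: "t": time; "joint_pos": joint angles; "joint_vel": joint speeds; "joint_efforts": joint torques, N m; "eef_pos": TCP position; "ee_rot": TCP orientation; "force": force on the tool from outside, world axes, zero at the start; "ft_torque": the same for the moment, N m; "grip_width": finger opening in m; "gripper_force": force on a finger pad.
Only numpy, scipy, OpenCV 4.12 (cv2) and the standard library are available. Lean on these libraries where they do the work, as an engineer would, in place of code of your own. Each camera call takes 0.05 s, during which the arm holds its last target. There are 200 camera calls.

### The job

Make ready to grind the nicked edge of the yellow-handled wood chisel: first swing the raised eye shield of the bench grinder's right-hand wheel fully down, then draw the chisel out of the leaning tool rack and turn it level. Hold it out over that wheel's tool rest, blade lying flat and pointing square at the middle of the wheel, with its cutting edge about a finger's breadth (15 mm) short of the wheel and as much above the rest, touching neither. Finish while still holding the chisel there in the air, with nothing else carrying it, and leave the other tools and the things on the bench where they are.

Things in the scene. Friction and masses are not known exactly. Their poses are not given: they have to be found in the camera images.
- shield (a joint): angle of the right-hand eye shield: 0 = fully down (stop), grows upward, 1.8 at most. Clear plate, aluminium frame, 85 mm from hinge to free edge, 100 wide, 5 thick. Hinge level along the grinder's y, stiff: stays where left, moves under 3 N at the edge. At angle a the plate runs from the hinge forward (grinder -x), a - 0.873 rad above level (so slanting down at 0). Push down on its upper face
- shield_hinge (a point): middle of the right-hand shield's hinge pin, 232 mm above the bench, fixed to the grinder; axes as the grinder's (see wheel_front)
- shield_edge (a point): middle of the right-hand shield's free edge, moves with the shield, in the middle of its thickness; 167 mm above the bench when fully down
- wheel_front (a point): foremost point of the right-hand grinding wheel (grey stone, 150 mm across, 22 thick), mid-thickness, 135 mm above the bench. Grinder axes: x from its front to its back (roughly away from the robot; a chisel square to the wheel points along +x), y along the shaft to the robot's left, z up. Red double bench grinder, fixed, 360 mm wide; its left wheel's shield is down already
- rest_top (a point): centre of the top face of the right-hand tool rest, a fixed steel plate 45 mm (x) by 55 mm (y), 5 mm thick, its top 125 mm above the bench, 25.5 mm in front of wheel_front; axes as the grinder's
- chisel_grip (a point): centre of the chisel's yellow handle, 96 mm long, 26 mm wide along the chisel's y (flat faces), 28 mm along its x. Chisel axes: z from blade to handle end, y across the blade's width. A 14 mm steel ferrule (25 mm across) below the handle sits on the rack's upper board, its foot 55 mm from here along -z; handle end 60 mm along +z. 0.15 to 0.25 kg, balances some 40 mm towards the edge
- chisel_edge (a point): middle of the chisel's cutting edge, 165 mm from chisel_grip along the chisel's -z; same axes. The blade is 20 mm wide, 4.5 mm thick, 110 mm long, all of it down the slot at the start
- chisel: the chisel; origin at the shoulder where the blade meets the ferrule, 55 mm from chisel_grip; axes as for chisel_grip
- grinder: the grinder; origin on the bench under the middle of it, axes as for wheel_front
- rack: leaning wooden tool rack, fixed, 288 mm wide; origin on the bench 130 mm below the mouth of its middle slot; x roughly away from the robot, y left, z up. Three slots 80 mm apart along y, 7.5 x 23.5 mm, lean 30 degrees from upright: handles lean towards -x and tools are drawn up and back along the slot, 110 mm to come clear. One tool in each slot; which is where varies
- screwdriver_center (a point): centre of the red and black handle (30 mm thick, 90 mm long) of a screwdriver in the rack; to be left alone
- file_center (a point): centre of the wooden handle (32 mm thick, 104 mm long) of a file in the rack; to be left alone
- water_can: open steel water can on the bench, 84 mm across, 85 mm high, origin under its centre; to be left alone
- oil_bottle: white plastic oil bottle with a red cap, 52 mm across, 130 mm high, origin under its centre; to be left alone

How it is judged:
By the outcome, as a careful person would: the job done as asked, in the order asked, and still so for the second after the job is handed in, while the arm keeps its last pose, push and grip.
It also fails if it takes over 64 s, if anything falls off the work surface, if the arm or the gripper's body presses on something with over 40 N, if the wrist force passes 120 N, or if a joint passes its speed limit or range.

## Working session

There is one attempt and no reset: what is moved stays moved. The work goes in short steps, Python scripts to look and compute and a shell command to move; the robot and the scene stay as the last step left them, time stands still between calls to the robot, and variables do not carry over. Pictures are saved under pics/ and viewed, at most 10 in all, crops included, and the job is handed in when it is done.

```bash
ls; mkdir -p pics
cat > h.py <<'E'
import numpy as np, cv2
from rig import monitor, vision, ticket
def cap(n):
    c=vision.get_calibration(n); im,d=vision.read_camera(n); np.savez(f'/tmp/{n}.npz',im=im,d=d,**{k:np.array(v) for k,v in c.items()})
    return im
def save(n,f,box=None,s=1):
    im=np.load(f'/tmp/{n}.npz')['im']
    if box: u0,v0,u1,v1=box; im=im[v0:v1,u0:u1]
    if s!=1: im=cv2.resize(im,None,fx=s,fy=s,interpolation=cv2.INTER_CUBIC)
    cv2.imwrite(f'pics/{f}.png',im[:,:,::-1])
def load(n):
    z=np.load(f'/tmp/{n}.npz'); K=np.array([[z['fx'],0,z['cx']],[0,z['fy'],z['cy']],[0,0,1]],float); R=np.array(z['attitude'],float)
    return z,K,R,np.array(z['xyz'],float)
def ray(n,u,v):
    z,K,R,t=load(n); p=cv2.undistortPoints(np.array([[[u,v]]],float),K,z['D'].astype(float))[0,0]
    return R@np.array([p[0],p[1],1]),t
def pz(n,u,v,h): d,t=ray(n,u,v); return t+d*(h-t[2])/d[2]
def pd(n,u,v,r=1):
    d,t=ray(n,u,v); D=load(n)[0]['d'][v-r:v+r+1,u-r:u+r+1]; D=D[D>0]; return t+d*np.median(D)
def proj(n,P):
    z,K,R,t=load(n); return cv2.projectPoints((np.atleast_2d(P)-t)@R,np.zeros(3),np.zeros(3),K,z['D'].astype(float))[0][:,0]
def cloud(n):
    z,K,R,t=load(n); d=z['d']; vv,uu=np.mgrid[:d.shape[0],:d.shape[1]]
    p=cv2.undistortPoints(np.stack([uu.ravel(),vv.ravel()],1)[:,None].astype(float),K,z['D'].astype(float))[:,0]
    P=(np.c_[p,np.ones(len(p))]*d.ravel()[:,None])@R.T+t
    P[d.ravel()==0]=np.nan
    return P.reshape(*d.shape,3)
E
python3 - <<'E'
from h import *
np.set_printoptions(precision=4,suppress=True)
for n in('scene','side'):
    cap(n); save(n,n+'0',None,1.4); c=vision.get_calibration(n); print(n,c['xyz'],c['attitude'],c['fx'],c['D'])
s=monitor.get_state(); print(s)
E
```

```text
pics
scene [ 1.5765 -0.1341  0.9036] [[ 0.1401  0.5938 -0.7923]
 [ 0.9901 -0.0931  0.1053]
 [-0.0112 -0.7992 -0.601 ]] 530.1058268642397 [-0.1442  0.      0.      0.      0.    ]
side [ 0.0893 -1.0501  0.8174] [[ 0.8943 -0.2186  0.3904]
 [-0.4474 -0.4329  0.7826]
 [-0.0021 -0.8745 -0.485 ]] 453.85725893868005 [-0.1371  0.      0.      0.      0.    ]
{'t': 0.1, 'joint_pos': array([55.0434, 16.6855, -8.827 , 64.5559, -0.0003, 82.0194]), 'joint_vel': array([ 0.0317, -0.0178,  0.0572,  0.0326, -0.0334, -0.0216]), 'joint_efforts': array([  0.0039, -53.7975,  33.1922,   0.0092,  -0.0003,  -0.0001]), 'eef_pos': array([0.2379, 0.4675, 0.2308]), 'ee_rot': array([[-0.8912,  0.4536, -0.0007],
       [ 0.4536,  0.8912, -0.001 ],
       [ 0.0002, -0.0012, -1.    ]]), 'force': array([-0.7643, -0.5397, -0.3061]), 'ft_torque': array([0.0063, 0.0239, 0.0261]), 'gripper_force': 0.0, 'grip_width': 0.0850968791441125}
```

View pics/scene0.png

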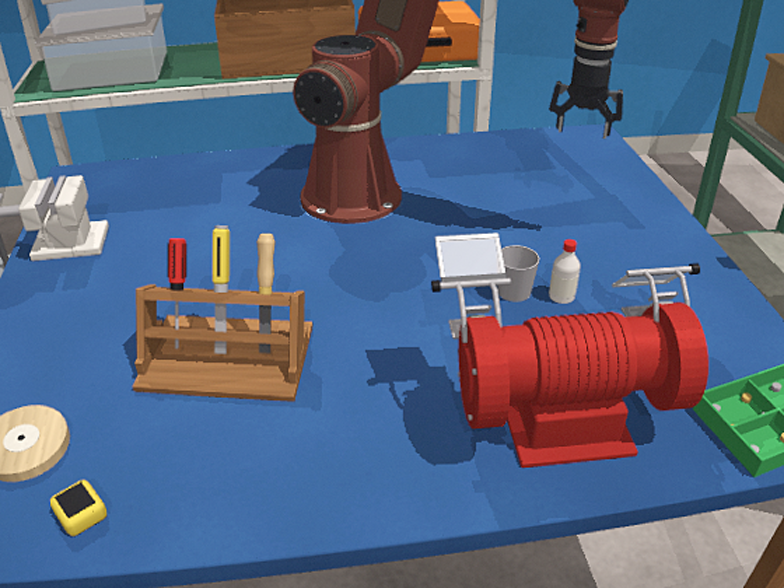

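View pics/side0.png

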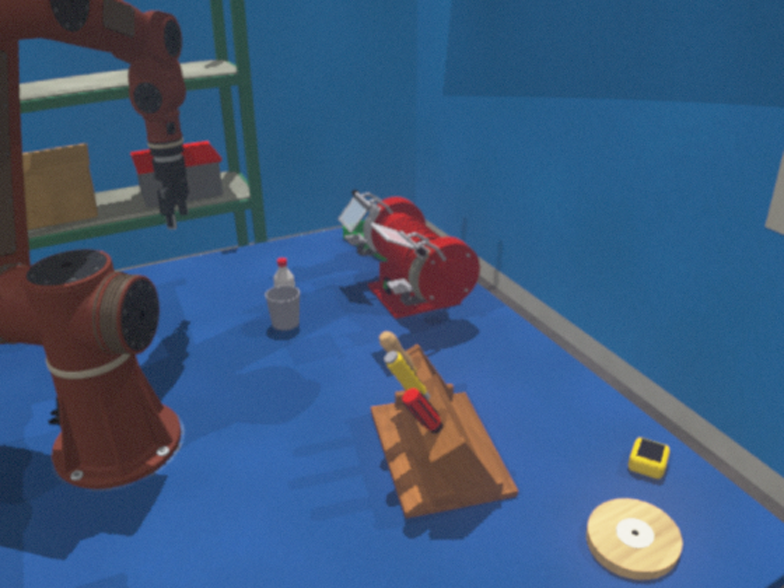

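The scene view (scaled 1.4) shows the chisel handle in the middle slot at (221,255), between the screwdriver and the file. The raised right shield is at (470,257), with its hinge knob at (435,285) and the left hinge knob at (695,269). The side view shows the same chisel at (405,370) and the right rest at (399,288).

Run:
```python
from h import *
np.set_printoptions(precision=4,suppress=True)
q=lambda n,u,v,h:pz(n,u/1.4,v/1.4,h)
a=q('scene',435,286,.232);b=q('scene',696,269,.232);print('knobs',a,b,np.linalg.norm(b-a),np.degrees(np.arctan2(-(b-a)[0],(b-a)[1])))
for n in('scene','side'):
    im=np.load(f'/tmp/{n}.npz')['im'].astype(int); P=cloud(n); r,g,bl=im[...,0],im[...,1],im[...,2]
    ok=np.isfinite(P[...,2])
    red=(r>100)&(g<70)&(bl<70)&ok&(P[...,0]>.3)&(P[...,1]>.0)&(P[...,2]<.25)&(P[...,0]<.9)
    X=P[red]; print(n,'red',X.min(0),X.max(0),len(X))
    base=X[(X[:,2]<.03)]
    if len(base)>20: print(' base',cv2.minAreaRect(base[:,:2].astype(np.float32)))
    print(' redrect',cv2.minAreaRect(X[:,:2].astype(np.float32)))
    yel=(r>130)&(g>110)&(bl<90)&(r-bl>90)&ok&(P[...,2]>.12)&(P[...,2]<.3)
    Y=P[yel]; 
    if len(Y)>10:
        m=Y.mean(0); w=np.linalg.svd(Y-m)[2][0]; w*=np.sign(w[2]); s=(Y-m)@w
        print(' yellow',len(Y),m,w,np.percentile(s,[1,99]), m+w*(s.min()+s.max())/2)
# fronts seen from side: wheel, rest
save('scene','scene_g',(290,150,520,340),3.4); save('side','side_g',(230,120,360,240),6)
```

```text
knobs [0.6963 0.0629 0.232 ] [0.7164 0.4844 0.232 ] 0.4219653545921502 -2.722926258635949
scene red [ 0.4524  0.088  -0.0023] [0.8914 0.4971 0.2219] 12778
 base ((0.7388361692428589, 0.2865092158317566), (0.3221331536769867, 0.3257160782814026), 24.156843185424805)
 redrect ((0.7197933197021484, 0.25446367263793945), (0.43391886353492737, 0.40462496876716614), 18.15761375427246)
 yellow 994 [ 0.0436 -0.0124  0.1721] [-0.885   0.4651  0.0219] [-0.6015  1.1011] [-0.1841  0.1072  0.1777]
side red [0.3726 0.085  0.0052] [0.8773 1.4727 0.2215] 1490
 base ((0.711752712726593, 0.2297370433807373), (0.09199144691228867, 0.1790449321269989), 31.996524810791016)
 redrect ((0.5327155590057373, 0.7410855889320374), (0.4058682322502136, 1.451533317565918), 20.366308212280273)
 yellow 461 [ 0.4988 -0.3312  0.1562] [0.1152 0.9556 0.2712] [-0.0891  0.1201] [ 0.5009 -0.3133  0.1613]
```

View pics/scene_g.png

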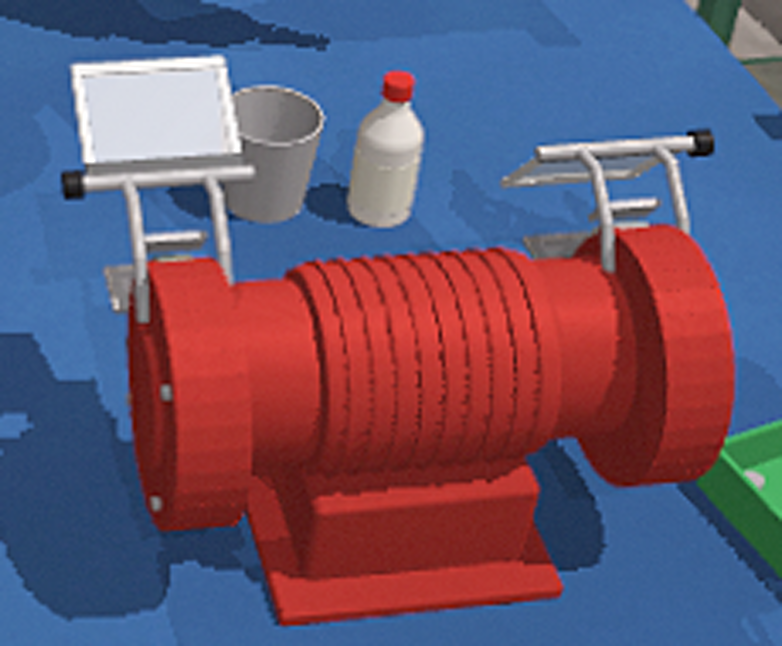

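View pics/side_g.png

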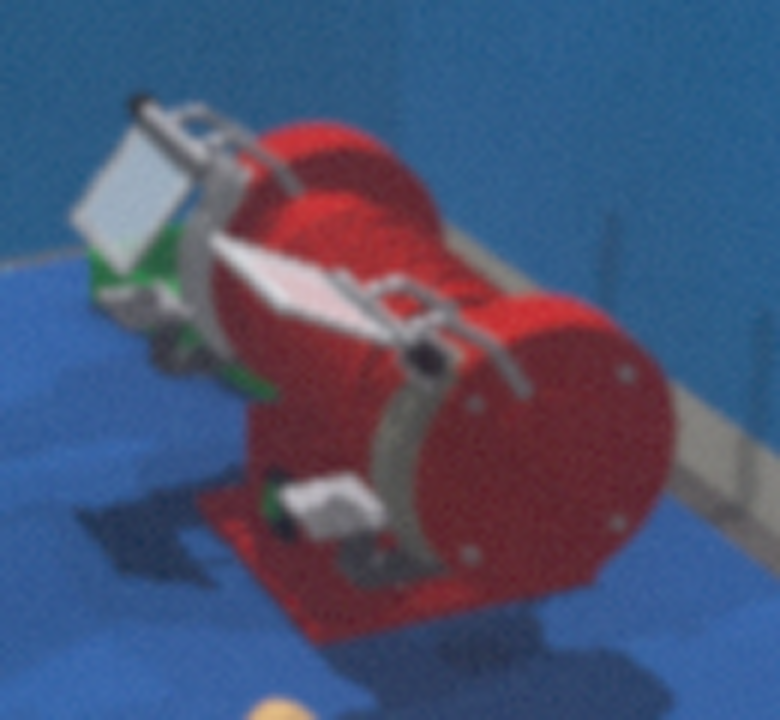

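Scene crop: the base's rear edge runs from (283,623) to (562,594), the right hinge tube from (72,185) to (255,172), and the shield plate's corners are (72,65), (228,58), (243,155) and (85,165). Side crop: the rest's top corners are (280,490), (355,475), (388,520) and (310,540), and the base's front corners are (317,641) and (200,497).

Run:
```python
from h import *
np.set_printoptions(precision=4,suppress=True)
S=lambda u,v:(290+u/3.4-.35,150+v/3.4-.35)
D=lambda u,v:(230+u/6-.4,120+v/6-.4)
p=lambda n,f,u,v,h:pz(n,*f(u,v),h)
A=p('scene',S,283,623,.0);B=p('scene',S,562,594,.0);C=p('side',D,317,641,0);E=p('side',D,200,497,0)
ang=lambda d:np.degrees(np.arctan2(-d[0],d[1]))
print('base rear',A,B,ang(B-A),'front',C,E,ang(E-C), 'centre',(A+B+C+E)/4)
R=[p('side',D,*c,.125) for c in[(280,490),(355,475),(388,520),(310,540)]]
print('rest',np.array(R),np.mean(R,0))
h0=p('scene',S,72,185,.232);h1=p('scene',S,255,172,.232);l0=p('scene',S,537,153,.232);l1=p('scene',S,712,143,.232);print('tubes',h0,h1,l0,l1,ang(l1-h0),ang(h1-h0))
print('knob side',p('side',D,428,358,.232),'left',p('side',D,140,103,.232))
print('knob scene',p('scene',S,70,185,.232),p('scene',S,705,143,.232))
# triangulate shield free corner (left/right) from scene and side
def tri(s,d):
    a,t=ray('scene',*S(*s));b,w=ray('side',*D(*d)); M=np.c_[a,-b];k=np.linalg.lstsq(M,w-t,rcond=None)[0]; return (t+a*k[0]+w+b*k[1])/2,np.linalg.norm(t+a*k[0]-w-b*k[1])
print('free R',tri((72,65),(280,312)),'free L',tri((228,58),(212,235)))
print('free knob',tri((70,185),(428,358)))
# chisel handle
for n,reg in(('scene',(140,155,172,210)),('side',(270,245,305,285))):
    im=np.load(f'/tmp/{n}.npz')['im']; u0,v0,u1,v1=reg
    r=im[v0:v1,u0:u1].astype(int); m=((r[...,0]>120)&(r[...,1]>100)&(r[...,0]-r[...,2]>70))
    vv,uu=np.nonzero(m); rect=cv2.minAreaRect(np.c_[uu+u0,vv+v0].astype(np.float32)); print(n,m.sum(),rect)
    P=cloud(n)[v0:v1,u0:u1][m]; P=P[np.isfinite(P[:,2])&(P[:,2]>.12)]; md=np.median(P,0); P=P[np.linalg.norm(P-md,axis=1)<.09]; mm=P.mean(0); w=np.linalg.svd(P-mm)[2][0]; w*=np.sign(w[2]);s=(P-mm)@w;print(len(P),mm,w,np.percentile(s,[2,98]))
save('scene','rack_s',(85,150,235,295),5)
```

```text
base rear [0.8711 0.1738 0.    ] [0.8796 0.3618 0.    ] -2.5868520133186776 front [0.6912 0.1865 0.    ] [ 0.704   0.3839 -0.    ] -3.694531802223063 centre [ 0.7865  0.2765 -0.    ]
rest [[0.6526 0.1523 0.125 ]
 [0.6976 0.1498 0.125 ]
 [0.6895 0.0946 0.125 ]
 [0.6421 0.0933 0.125 ]] [0.6705 0.1225 0.125 ]
tubes [0.6956 0.0633 0.232 ] [0.7    0.1801 0.232 ] [0.7082 0.3675 0.232 ] [0.7155 0.4897 0.232 ] -2.6715484416516206 -2.163281521683845
knob side [0.6961 0.0643 0.232 ] left [0.7159 0.4907 0.232 ]
knob scene [0.6954 0.0621 0.232 ] [0.7148 0.4849 0.232 ]
free R (array([0.6181, 0.0772, 0.269 ]), np.float64(0.0019474111386113848)) free L (array([0.6273, 0.179 , 0.2709]), np.float64(0.00051192295839777))
free knob (array([0.6954, 0.0623, 0.2325]), np.float64(0.0010536778957640717))
scene 467 ((155.5, 186.0), (46.0, 31.0), 90.0)
451 [ 0.5    -0.2738  0.1827] [-0.4642  0.1889  0.8654] [-0.059   0.0521]
side 501 ((292.23052978515625, 265.9443359375), (33.6485481262207, 25.484172821044922), 70.70995330810547)
373 [ 0.4913 -0.274   0.1857] [-0.6193 -0.413   0.6677] [-0.0885  0.0448]
```

View pics/rack_s.png

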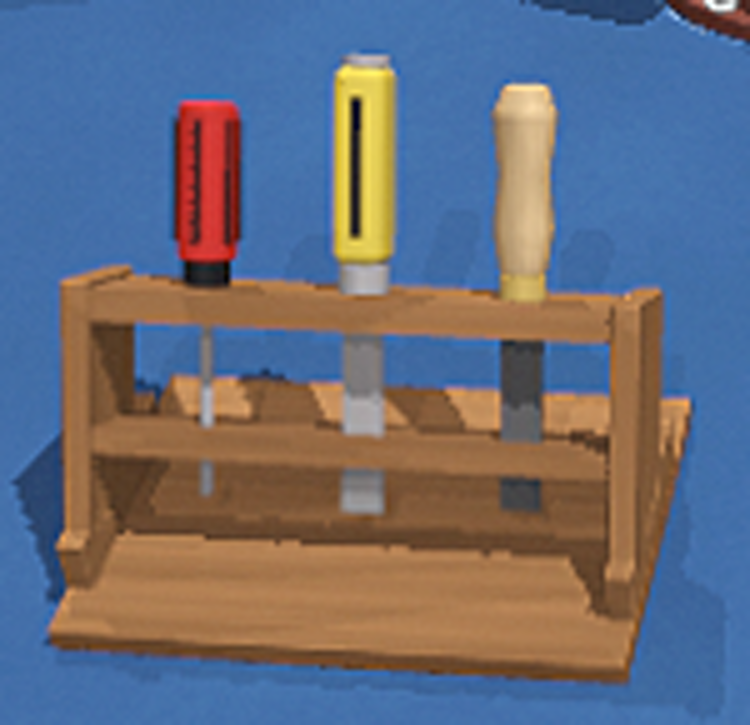

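The two cameras agree. The hinge is at about (0.6985, 0.1245, 0.232) and the shield is raised 1.34 rad. wheel_front is at about (0.696, 0.121) and the grinder is yawed −2.7°. The next move goes above the shield with the fingers shut.

```bash
python3 -m jog '[[[-1,0,0,60,0,0,0.1],[-1,50,-42,110,0,0,0.2],[-1,98,-82,120,0,0,0.3],[-1,144,-122,120,0,0,0.424],[-1,190,-161,120,0,0,0.424]]]' 40 && python3 -m jog '[[[-1,47,-40,0,0,0,0],[-1,94,-80,0,0,0,0],[-1,141,-120,0,0,0,0],[-1,188,-160,0,0,0,0],[-1,212,-180,0,0,0,0]]]' && python3 -m jog '[[[-1,0,0,0,0,0,0],[-1,0,0,0,0,0,0]]]'
python3 - <<'E'
from h import *
np.set_printoptions(precision=4,suppress=True)
print(monitor.get_state()['joint_pos'])
S=lambda u,v:(85+u/5-.4,150+v/5-.4)
g=pz('scene',*S(365.5,163),.1776); g2=pz('side',405/1.4,371/1.4,.1776); print('grip',g,g2)
a=pz('scene',*S(65,282),.13);b=pz('scene',*S(612,295),.13);print('board',a,b,np.degrees(np.arctan2(-(b-a)[0],(b-a)[1])))
c=pz('scene',*S(366,60),.1776+.052); f=pz('scene',*S(363,292),.13);print('end',c,'foot',f)
print('screw',pz('scene',*S(207,180),.17),'file',pz('scene',*S(526,190),.17))
T=lambda u,v:(290+u/3.4-.35,150+v/3.4-.35)
print('can',pz('scene',*T(268,205),.0),'rim',pz('scene',*T(278,115),.085),'bottle cap',pz('scene',*T(398,80),.13))
E
```

```text
t: 0.72
eef_pos: [0.4185, 0.3149, 0.3514]
ee_rot: [[-0.999, 0.045, 0.0], [0.045, 0.999, 0.0], [-0.0, 0.0, -1.0]]
force: [1.7, 0.6, -0.4]
grip_width: -0.0001
gripper_force: 0.0
t: 1.35
eef_pos: [0.6309, 0.1336, 0.3498]
ee_rot: [[-0.999, 0.049, -0.001], [0.049, 0.999, -0.0], [0.001, -0.001, -1.0]]
force: [-0.6, 1.1, -0.1]
grip_width: 0.0002
gripper_force: 0.0
t: 1.6
eef_pos: [0.6286, 0.1366, 0.3508]
ee_rot: [[-0.999, 0.047, -0.001], [0.047, 0.999, 0.0], [0.001, 0.0, -1.0]]
force: [-0.5, 0.3, 0.1]
grip_width: 0.0001
gripper_force: 0.0
[ 5.7457 29.7943 28.9137 89.1739  0.0158  8.4203]
grip [ 0.4779 -0.2735  0.1776] [ 0.4949 -0.253   0.1776]
board [ 0.4878 -0.43    0.13  ] [ 0.5409 -0.1587  0.13  ] -11.087446764251997
end [ 0.4668 -0.2665  0.2296] foot [ 0.5195 -0.28    0.13  ]
screw [ 0.4686 -0.3535  0.17  ] file [ 0.5029 -0.1957  0.17  ]
can [0.4436 0.2866 0.    ] rim [0.4361 0.2887 0.085 ] bottle cap [0.4663 0.3732 0.13  ]
```

```bash
python3 -m jog '[[[-1,12,-9,-30,0,0,0],[-1,12,-9,-70,0,0,0],[-1,12,-9,-85,0,0,0],[-1,12,-9,-97,0,0,0],[-1,12,-9,-109,0,0,0]]]' && python3 -m jog '[[[-1,0,0,-12,0,0,0],[-1,0,0,-24,0,0,0],[-1,0,0,-36,0,0,0],[-1,0,0,-48,0,0,0],[-1,0,0,-54,0,0,0]]]' && python3 -m jog '[[[-1,0,0,-3,0,0,0],[-1,0,0,-6,0,0,0]]]'
python3 - <<'E'
from h import *
cap('side'); save('side','side1',(230,120,360,240),6)
E
```

```text
t: 2.22
eef_pos: [0.6415, 0.1278, 0.2431]
ee_rot: [[-0.999, 0.046, 0.002], [0.046, 0.999, 0.0], [-0.002, 0.0, -1.0]]
force: [-2.5, 1.3, 3.8]
grip_width: 0.0
gripper_force: 1.9
t: 2.85
eef_pos: [0.6411, 0.1271, 0.1874]
ee_rot: [[-0.999, 0.047, -0.0], [0.047, 0.999, -0.0], [0.0, -0.0, -1.0]]
force: [-0.0, 0.3, 2.9]
grip_width: -0.0004
gripper_force: 1.5
t: 3.1
eef_pos: [0.6413, 0.1272, 0.1822]
ee_rot: [[-0.999, 0.047, 0.0], [0.047, 0.999, -0.0], [-0.0, -0.0, -1.0]]
force: [-1.5, -0.5, 3.5]
grip_width: 0.0002
gripper_force: 1.4
```

View pics/side1.png

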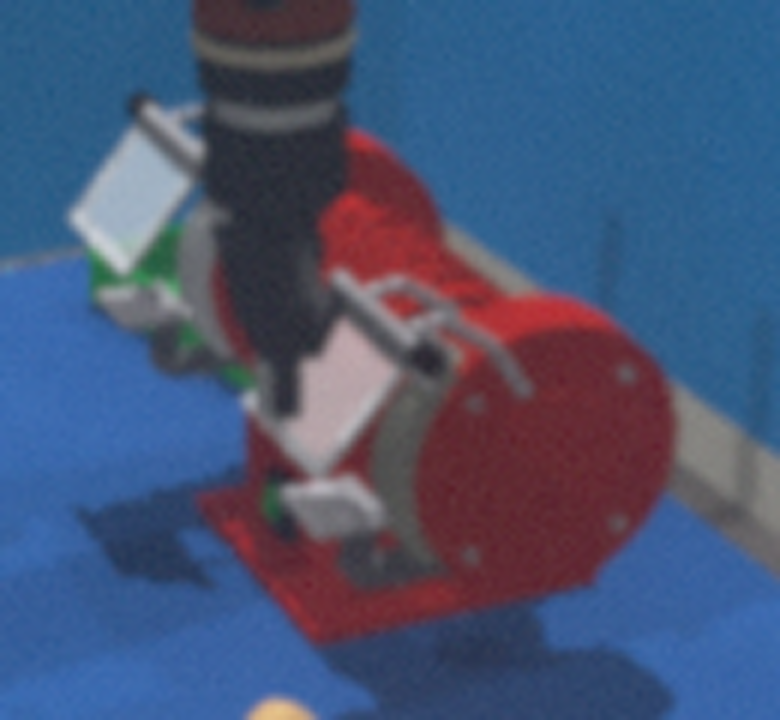

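The shield is nearly down, with its free edge from (245,400) to (318,475). The force is still only the hinge friction, so I'll push on to the stop.

```bash
for i in 1 2 3; do python3 -m jog '[[[-1,0,0,-2,0,0,0],[-1,0,0,-3,0,0,0],[-1,0,0,-3,0,0,0]]]' | grep -E 'eef_pos|force'; done
```

```text
eef_pos: [0.6411, 0.1272, 0.179]
force: [-0.3, 0.6, 1.0]
gripper_force: 0.7
eef_pos: [0.6413, 0.1273, 0.1771]
force: [-3.9, -0.5, 10.1]
gripper_force: 4.9
eef_pos: [0.6416, 0.1273, 0.1767]
force: [-10.4, -1.0, 30.1]
gripper_force: 13.2
```

The force jumped to 30 N, so the shield is at its stop. Next I back off and go over the rack.

```bash
python3 -m jog '[[[-1,0,0,10,0,0,0],[-1,-5,0,70,0,0,0],[0.3,-10,0,130,0,0,0],[0.3,-30,-56,160,0,0,-0.05],[0.3,-52,-112,180,0,0,-0.1]]]' | head -2;  python3 -m jog '[[[0.3,-22,-56,10,0,0,-0.05],[0.3,-44,-112,20,0,0,-0.054],[0.3,-66,-168,20,0,0,-0.054],[0.3,-88,-224,20,0,0,-0.054],[0.3,-110,-288,20,0,0,-0.054]]]' | head -2
python3 -m jog '[[[0.3,0,0,0,0,0,0],[0.3,0,0,0,0,0,0]]]'
python3 - <<'E'
from h import *
np.set_printoptions(precision=4,suppress=True)
for n in ('wrist','scene'): cap(n)
a=np.load('/tmp/wrist.npz'); print(a['xyz'],a['attitude'])
save('wrist','w1',None,1.3)
z=np.load('/tmp/scene.npz')['im'][150:300,280:420]; cv2.imwrite('pics/s2.png',cv2.resize(z,None,fx=4,fy=4)[:,:,::-1])
E
```

```text
t: 4.9
eef_pos: [0.5909, 0.0188, 0.3526]
t: 5.52
eef_pos: [0.4816, -0.2651, 0.3714]
t: 5.78
eef_pos: [0.4825, -0.2635, 0.3712]
ee_rot: [[-0.98, 0.2, -0.0], [0.2, 0.98, 0.001], [0.0, 0.001, -1.0]]
force: [0.2, -0.8, 0.3]
grip_width: 0.0556
gripper_force: 0.0
[ 0.4182 -0.2508  0.5125] [[ 0.2003  0.9463  0.2539]
 [ 0.9797 -0.1935 -0.0518]
 [ 0.0001  0.2591 -0.9658]]
```

View pics/w1.png

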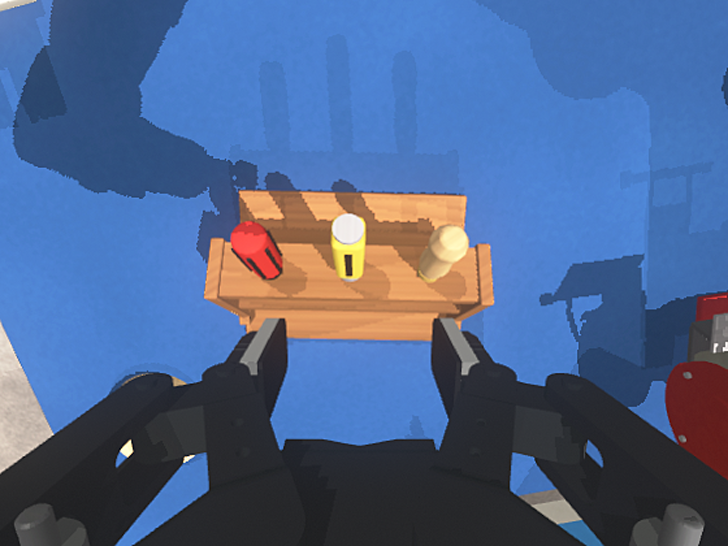

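View pics/s2.png

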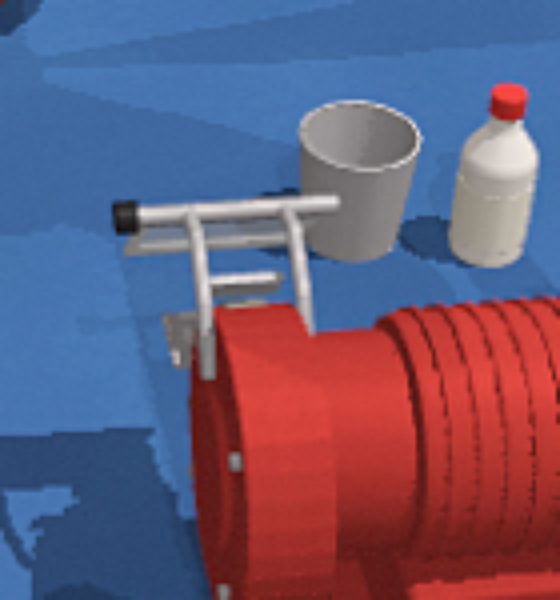

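The wrist view shows the chisel's end cap centred at (348,229), with its handle going down to about (349,278). The base's far edge runs (240,191)–(467,196) and its near edge (245,335)–(460,340). The scene crop confirms that the shield is down.

Run:
```python
from h import *
np.set_printoptions(precision=4,suppress=True)
W=lambda u,v,h:pz('wrist',u/1.3,v/1.3,h)
ang=lambda a,b:np.degrees(np.arctan2(-(b-a)[0],(b-a)[1]))
print('cap',W(348,229,.2296), 'depth',pd('wrist',268,176))
print('yaw base',ang(W(240,191,.012),W(467,196,.012)),ang(W(247,336,.012),W(460,341,.012)))
print('screw cap',W(249,235,.21),'file',W(452,240,.21))
P=cloud('wrist'); z=np.load('/tmp/wrist.npz'); im=z['im'].astype(int)
# upper board plane: fit points at wood colour with z .11-.14
m=(im[...,0]-im[...,2]>50)&(P[...,2]>.115)&(P[...,2]<.135)&(np.abs(P[...,0]-.5)<.08)&(np.abs(P[...,1]+.28)<.16); X=P[m]; 
print('board',len(X),cv2.minAreaRect(X[:,:2].astype(np.float32)))
m=(im[...,0]>120)&(im[...,1]>100)&(im[...,0]-im[...,2]>90)&(P[...,2]>.12)&(P[...,2]<.25)&(np.abs(P[...,0]-.48)<.05)&(np.abs(P[...,1]+.27)<.03)
Y=P[m]; print('yel',len(Y),Y.mean(0),Y.min(0),Y.max(0))
```

```text
cap [ 0.4614 -0.2676  0.2296] depth [ 0.4617 -0.2674  0.2275]
yaw base -12.809197350395918 -13.017080191671523
screw cap [ 0.4535 -0.3454  0.21  ] file [ 0.4892 -0.1908  0.21  ]
board 4377 ((0.5237450003623962, -0.28216904401779175), (0.28673961758613586, 0.07272373139858246), 78.23444366455078)
yel 1063 [ 0.502  -0.2694  0.171 ] [ 0.4529 -0.3     0.12  ] [ 0.53   -0.2401  0.2307]
```

The cap's ray and depth agree to 2 mm. The grip centre is at about (0.491, −0.274, 0.178) and the rack is yawed −12.8°. I'll tilt the tool 25° and go to a standoff 110 mm back along the approach line.

```bash
python3 -m jog '[[[0.3,30,-10,0,0.03,0.142,-0.007],[0.3,42,-18,-20,0.061,0.284,-0.014],[0.3,42,-18,-60,0.092,0.4264,-0.0216],[0.3,42,-18,-104,0.092,0.4264,-0.0216],[0.3,42,-18,-104,0.092,0.4264,-0.0216]]]'
python3 -m jog '[[[0.3,0,0,0,0,0,0],[0.3,0,0,0,0,0,0]]]'
python3 - <<'E'
from h import *
np.set_printoptions(precision=4,suppress=True)
s=monitor.get_state(); cap('wrist'); save('wrist','w2',None,1.3); print(s['joint_pos'])
c=vision.get_calibration('wrist'); print(proj('wrist',[[.4614,-.2676,.2296],[.4907,-.2741,.1776]])*1.3)
xr=np.array([.975,-.2215,0]);yr=np.array([.2215,.975,0]);R=s['ee_rot'];p=s['eef_pos']
from scipy.spatial.transform import Rotation as Ro
tz=-.4226*xr-np.array([0,0,.9063]); Rt=np.c_[np.cross(yr,tz),yr,tz]
print('turn err',Ro.from_matrix(Rt@R.T).as_rotvec(),'shift mm',(np.array([.4790,-.2714,.1673])-p)*1e3)
E
```

```text
t: 6.5
eef_pos: [0.5245, -0.2795, 0.2632]
ee_rot: [[-0.881, 0.219, -0.419], [0.196, 0.976, 0.097], [0.43, 0.003, -0.903]]
force: [-0.1, 1.1, 1.4]
grip_width: 0.0552
gripper_force: 0.0
t: 6.75
eef_pos: [0.5249, -0.2815, 0.2719]
ee_rot: [[-0.886, 0.221, -0.407], [0.201, 0.975, 0.09], [0.417, -0.002, -0.909]]
force: [0.0, -0.2, 0.7]
grip_width: 0.0557
gripper_force: 0.0
[-31.0842  48.6521  45.8906 110.7377  -7.6228 -16.724 ]
[[358.908  210.2392]
 [359.2585 280.6559]]
turn err [ 0.0031  0.0057 -0.0009] shift mm [ -45.8566   10.0787 -104.5665]
```

View pics/w2.png

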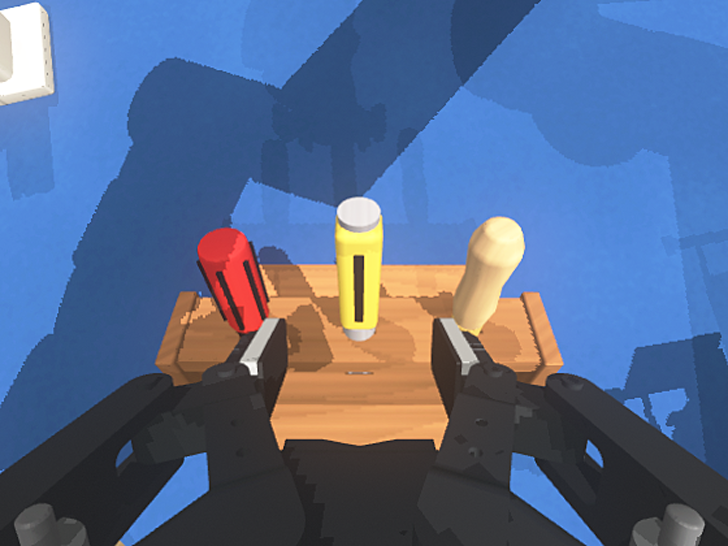

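The cap appears at (359,213), against a prediction of (359,210), so the position holds. I'll descend along the approach line.

```bash
python3 -m jog '[[[0.3,-14,3,-33,0.003,0.005,0],[0.3,-28,6,-65,0.003,0.005,0],[0.3,-37,8,-85,0.003,0.005,0],[0.3,-42,9,-97,0.003,0.005,0],[0.3,-46,10,-104,0.003,0.005,0]]]'
python3 -m jog '[[[0.3,0,0,0,0,0,0],[0.3,0,0,0,0,0,0]]]'
python3 - <<'E'
from h import *
s=monitor.get_state(); print(s['joint_pos'])
cap('wrist'); save('wrist','w3',None,1)
E
```

```text
t: 7.42
eef_pos: [0.4785, -0.2717, 0.165]
ee_rot: [[-0.883, 0.221, -0.414], [0.2, 0.975, 0.095], [0.425, 0.001, -0.905]]
force: [-0.4, -0.1, 0.7]
grip_width: 0.0555
gripper_force: 0.0
t: 7.68
eef_pos: [0.479, -0.2718, 0.1644]
ee_rot: [[-0.882, 0.221, -0.415], [0.199, 0.975, 0.096], [0.426, 0.002, -0.905]]
force: [0.1, -0.5, 0.2]
grip_width: 0.0556
gripper_force: 0.0
[-32.37844941  43.64310904  19.94389797  90.25220454  -8.144615
 -17.89980314]
```

View pics/w3.png

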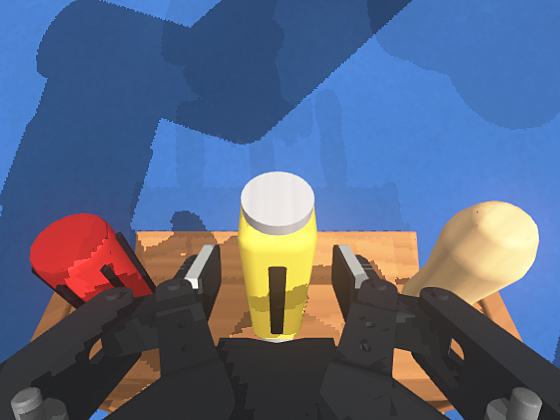

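The handle, at about x=278, sits between the pads at 213 and 335. I'll grip it and then draw it along the slot.

```bash
python3 -m jog '[[[-1,0,0,0,0,0,0],[-1,0,0,0,0,0,0],[-1,0,0,0,0,0,0],[-1,0,0,0,0,0,0],[-1,0,0,0,0,0,0]]]' 90;python3 -m jog '[[[-1,0,0,0,0,0,0],[-1,0,0,0,0,0,0],[-1,0,0,0,0,0,0]]]'
```

```text
t: 8.35
eef_pos: [0.4787, -0.2716, 0.1637]
ee_rot: [[-0.882, 0.221, -0.416], [0.199, 0.975, 0.096], [0.427, 0.002, -0.904]]
force: [0.9, 0.4, 5.1]
grip_width: 0.0251
gripper_force: 88.0
t: 8.72
eef_pos: [0.4787, -0.2716, 0.1637]
ee_rot: [[-0.882, 0.221, -0.416], [0.199, 0.975, 0.096], [0.427, 0.002, -0.904]]
force: [0.9, 0.4, 4.1]
grip_width: 0.0253
gripper_force: 88.0
```

```bash
python3 -m jog '[[[-1,-5,1,9,0,0,0],[-1,-10,2,17,0,0,0],[-1,-15,3,26,0,0,0],[-1,-15,3,26,0,0,0]]]' | grep -E 'eef_p|force|width';python3 -m jog '[[[-1,-10,2,17,0,0,0],[-1,-20,4,35,0,0,0],[-1,-29,7,52,0,0,0],[-1,-39,9,69,0,0,0],[-1,-53,12,95,0,0,0]]]'| grep -E 'eef_p|force|width'; python3 -m jog '[[[-1,-10,2,17,0,0,0],[-1,-20,4,60,0,0,0],[-1,-20,4,60,0,0,0],[-1,-20,4,60,0,0,0]]]'
python3 - <<'E'
from h import *
np.set_printoptions(precision=4,suppress=True)
cap('side');cap('scene'); print(monitor.get_state()['joint_pos'])
z=np.hstack([cv2.resize(np.load('/tmp/scene.npz')['im'][90:290,60:260],(400,400)),cv2.resize(np.load('/tmp/side.npz')['im'][150:350,200:400],(400,400))]); cv2.imwrite('pics/drawn.png',z[:,:,::-1])
E
```

```text
eef_pos: [0.4631, -0.2686, 0.1905]
force: [1.6, -0.5, 2.1]
grip_width: 0.025
gripper_force: 88.2
eef_pos: [0.4091, -0.256, 0.2852]
force: [0.2, 0.5, -2.6]
grip_width: 0.0249
gripper_force: 88.3
t: 10.35
eef_pos: [0.3904, -0.2525, 0.344]
ee_rot: [[-0.882, 0.221, -0.417], [0.199, 0.975, 0.097], [0.428, 0.002, -0.904]]
force: [0.6, -0.1, -2.4]
grip_width: 0.025
gripper_force: 88.7
[-35.3753  29.5152  21.2627 105.4845  -9.356  -20.6755]
```

View pics/drawn.png

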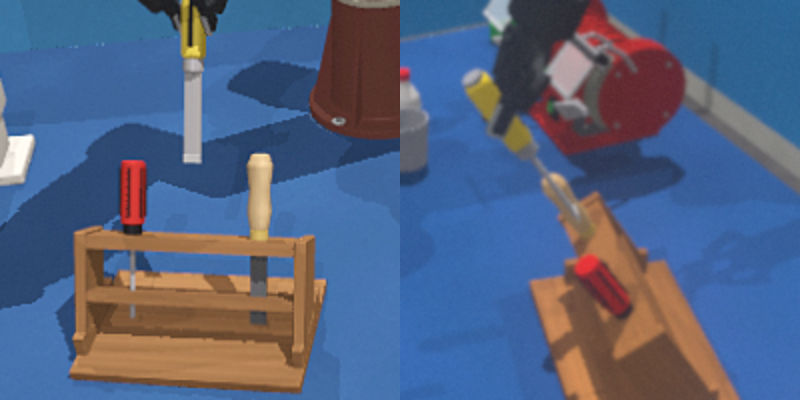

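The chisel is clear of the rack and the other two tools are still seated. The edge is at scene pixel about (156.5, 170.5) and side pixel about (294, 269). Next I check the in-hand geometry and compute the move.

```bash
cat > plan.py <<'E'
from h import *
from scipy.spatial.transform import Rotation as Ro
np.set_printoptions(precision=4,suppress=True)
# grasp: chisel in tool frame
R0=np.array([[-.882,.221,-.416],[.199,.975,.096],[.427,.002,-.904]]);R0=Ro.from_matrix(R0).as_matrix();p0=np.array([.4787,-.2716,.1637])
xr=np.array([.975,-.2215,0]);yr=np.array([.2215,.975,0]);zc=-.5*xr+np.array([0,0,.866]);Rc=np.c_[np.cross(yr,zc),yr,zc]
G=R0.T@(np.array([.4907,-.2741,.1776])-p0); RT=R0.T@Rc; E=G+RT@[0,0,-.165]
th=np.radians(-2.7); xg=np.array([np.cos(th),np.sin(th),0]); yg=np.array([-xg[1],xg[0],0])
Rf=np.c_[np.cross(yg,-xg),yg,-xg]@RT.T   # tool rotation for level chisel
def goal(edge): return edge-Rf@E
E
python3 - <<'E'
from plan import *
s=monitor.get_state();R=s['ee_rot'];p=s['eef_pos']
e=p+R@E; print('edge pred',e,'proj scene',proj('scene',e)[0],'side',proj('side',e)[0],'read (156.5,170.5),(294,269)')
print('cap proj side',proj('side',p+R@(G+RT@[0,0,.06]))[0])
wf=np.array([.696,.1225,.135]); 
st=wf-.015*xg; st[2]=.1415; g=goal(st); print('final tcp',g,'turn',Ro.from_matrix(Rf@R.T).as_rotvec(),'tool z',Rf[:,2])
print('shift to final mm',(g-p)*1e3)
E
```

```text
edge pred [ 0.4825 -0.2729  0.2143] proj scene [155.7684 170.6604] side [288.4253 258.0064] read (156.5,170.5),(294,269)
cap proj side [235.8994 187.5168]
final tcp [0.5221 0.1305 0.1239] turn [-0.1425 -1.0411  0.1592] tool z [ 0.569  -0.0253 -0.8217]
shift to final mm [ 131.7858  382.8095 -219.5332]
```

```bash
python3 -m jog '[[[-1,-10,0,40,-0.023,-0.17,0.026],[-1,-15,0,50,-0.046,-0.34,0.052],[-1,-10,45,50,-0.069,-0.51,0.078],[-1,0,95,40,-0.092,-0.68,0.104],[-1,10,145,20,-0.116,-0.85,0.13]]]'
python3 - <<'E'
from plan import *
s=monitor.get_state();R=s['ee_rot'];p=s['eef_pos']; print(s['joint_pos'])
g=np.array([.5221,.1305,.1239])-.06*xg+[0,0,.07]; print((g-p)*1e3,Ro.from_matrix(Rf@R.T).as_rotvec())
E
```

```text
t: 11.08
eef_pos: [0.4007, -0.1063, 0.3642]
ee_rot: [[-0.909, 0.076, 0.409], [0.075, 0.997, -0.018], [-0.409, 0.015, -0.912]]
force: [0.9, -0.6, -1.3]
grip_width: 0.0252
gripper_force: 89.0
[-35.2948 -17.7031 -28.2898  58.761   12.8089 -28.4153]
[  61.4917  239.6401 -170.2818] [-0.0252 -0.1835  0.0294]
```

```bash
python3 -m jog '[[[-1,15,50,-20,-0.012,-0.09,0.015],[-1,30,100,-50,-0.025,-0.183,0.029],[-1,45,150,-85,-0.025,-0.183,0.029],[-1,55,200,-130,-0.025,-0.183,0.029],[-1,61,239,-170,-0.025,-0.183,0.029]]]' | head -2;python3 -m jog '[[[-1,0,0,0,0,0,0],[-1,0,0,0,0,0,0],[-1,0,0,0,0,0,0]]]'
python3 - <<'E'
from plan import *
s=monitor.get_state();R=s['ee_rot'];p=s['eef_pos']; print(s['joint_pos'])
for n in('wrist','side','scene'): cap(n)
e=p+R@E; print('edge pred',e,'chisel z',R@RT[:,2],'y',R@RT[:,1],'proj wrist',proj('wrist',e)[0])
for n in('wrist','side'):
    P=cloud(n); im=np.load(f'/tmp/{n}.npz')['im'].astype(int); sat=im.max(-1)-im.min(-1)
    c=(abs(P[...,0]-.67)<.045)&(abs(P[...,1]-.124)<.05)
    m=c&(P[...,2]>.118)&(P[...,2]<.134)&(sat<40)&(P[...,0]<.69)
    X=P[m]; 
    if len(X)>20: print(n,'rest',len(X),np.percentile(X,[2,50,98],0),cv2.minAreaRect(X[:,:2].astype(np.float32)))
    # blade
    Q=(P-e)@np.c_[-xg,yg,[0,0,1]]
    m=(abs(Q[...,1])<.025)&(abs(Q[...,2])<.02)&(Q[...,0]>-.03)&(Q[...,0]<.1)
    B=Q[m]
    if len(B)>20:
        print(n,'blade (back,y,z rel edge)',len(B),np.percentile(B,[1,50,99],0))
        for a in(0,.02,.04,.06,.08):
            k=B[(B[:,0]>a)&(B[:,0]<a+.02)]; 
            if len(k)>5: print('  ',a,k[:,1].min(),k[:,1].max(),np.median(k[:,2]))
E
```

```text
t: 11.7
eef_pos: [0.4603, 0.1305, 0.196]
t: 12.08
eef_pos: [0.4619, 0.1276, 0.1986]
ee_rot: [[-0.823, 0.048, 0.565], [0.04, 0.999, -0.026], [-0.566, 0.001, -0.824]]
force: [-1.1, -0.2, -1.9]
grip_width: 0.025
gripper_force: 89.6
[ 12.4086  -8.4188 -54.6468  10.2305  -8.4424  12.6312]
edge pred [0.6208 0.1198 0.2155] chisel z [-0.9987  0.0498  0.0045] y [0.0498 0.9986 0.0009] proj wrist [276.3201 370.2428]
side rest 115 [[0.6501 0.0953 0.1206]
 [0.6686 0.1193 0.1253]
 [0.6897 0.1538 0.1284]] ((0.6696560382843018, 0.12445167452096939), (0.040296770632267, 0.061605650931596756), 0.11211299151182175)
side blade (back,y,z rel edge) 134 [[ 0.001  -0.0128 -0.0022]
 [ 0.0499 -0.0026  0.0027]
 [ 0.0987  0.014   0.0071]]
   0 -0.015326210890558821 0.011538189299242779 0.0033113892923560817
   0.02 -0.011976368216558743 0.015865603949755423 0.0019489111904605894
   0.04 -0.01289106317323492 0.013548233338907308 0.002717460709783459
   0.06 -0.009394034284974406 0.014246025689629063 0.0026933878199723593
   0.08 -0.01231305572802722 0.010399315927312691 0.002463032601279669
```

The depth check shows the blade lying where predicted (top face +2.5 mm, y within 1 mm) and level. Next I measure the wheel and rest more finely from the side depth.

Run:
```python
from plan import *
A=[]
for i in range(5): cap('side'); A.append(cloud('side'))
P=np.nanmean(A,0); im=np.load('/tmp/side.npz')['im'].astype(int); sat=im.max(-1)-im.min(-1)
c0=np.array([.696,.123,0]); Q=(P-c0)@np.c_[xg,yg,[0,0,1]]
m=(sat<45)&(Q[...,0]>-.02)&(Q[...,0]<.04)&(abs(Q[...,1])<.03)&(Q[...,2]>.06)&(Q[...,2]<.2)
for z in np.arange(.07,.2,.015):
    k=Q[m&(abs(Q[...,2]-z)<.0075)]
    if len(k)>3:
        zc=abs(z-.135); cor=.075-np.sqrt(.075**2-zc**2); print('z %.3f n %d xmin %.4f (minus curvature %.4f) y %.4f..%.4f'%(z,len(k),k[:,0].min(),k[:,0].min()-cor,k[:,1].min(),k[:,1].max()))
m=(sat<60)&(Q[...,0]>-.06)&(Q[...,0]<.0)&(abs(Q[...,1])<.04)&(abs(Q[...,2]-.125)<.004); k=Q[m]
print('rest rel wf',len(k),k.min(0),k.max(0),np.median(k,0))
v,u=np.nonzero(m); print('rest px',u.min(),u.max(),v.min(),v.max(),'pred', proj('side',[c0+R for R in [(-.048)*xg+.0275*yg+[0,0,.125],(-.003)*xg+.0275*yg+[0,0,.125],(-.003)*xg-.0275*yg+[0,0,.125],(-.048)*xg-.0275*yg+[0,0,.125]]]))
print('read corners',[(230+u/6-.4,120+v/6-.4) for u,v in [(280,490),(355,475),(388,520),(310,540)]])
```

```text
z 0.070 n 6 xmin -0.0025 (minus curvature -0.0401) y -0.0145..-0.0119
z 0.085 n 85 xmin -0.0172 (minus curvature -0.0363) y -0.0167..0.0144
z 0.100 n 42 xmin -0.0134 (minus curvature -0.0221) y -0.0233..0.0138
z 0.115 n 28 xmin -0.0120 (minus curvature -0.0147) y -0.0264..0.0102
z 0.130 n 78 xmin -0.0192 (minus curvature -0.0193) y -0.0280..0.0288
z 0.145 n 36 xmin 0.0030 (minus curvature 0.0023) y -0.0193..0.0113
z 0.160 n 37 xmin 0.0046 (minus curvature 0.0003) y -0.0187..0.0113
z 0.175 n 45 xmin 0.0094 (minus curvature -0.0021) y -0.0220..0.0109
z 0.190 n 30 xmin 0.0181 (minus curvature -0.0059) y -0.0200..0.0104
rest rel wf 127 [-0.0455 -0.028   0.1211] [-0.0013  0.0304  0.1278] [-0.0245 -0.0043  0.1256]
rest px 277 295 199 209 pred [[275.3209 201.4259]
 [287.7877 198.8712]
 [294.7196 205.9812]
 [281.9495 208.6907]]
read corners [(276.2666666666667, 201.26666666666668), (288.7666666666667, 198.76666666666668), (294.2666666666667, 206.26666666666668), (281.2666666666667, 209.6)]
```

The wheel is confirmed: y is centred within 1 mm and its front is at about x = 0.697. Final approach: come down at the standoff, then go forward under the shield.

Run:
```python
from plan import *
s=monitor.get_state();R=s['ee_rot'];p=s['eef_pos']
st=np.array([.697,.1233,0])-.015*xg; st[2]=.1415; g=goal(st); print('shift',(g-p)*1e3,'back45',(g-p-.075*xg)*1e3,Ro.from_matrix(Rf@R.T).as_rotvec())
```

```text
shift [ 61.8723   2.9633 -73.6846] back45 [-13.0444   6.4962 -73.6846] [-0.001  -0.0059  0.0014]
```

```bash
python3 -m jog '[[[-1,-10,6,-30,-0.001,-0.006,0.001],[-1,-10,6,-60,-0.001,-0.006,0.001],[-1,-10,6,-74,-0.001,-0.006,0.001],[-1,-10,6,-74,-0.001,-0.006,0.001],[-1,-10,6,-74,-0.001,-0.006,0.001]]]'
python3 - <<'E'
from plan import *
s=monitor.get_state();R=s['ee_rot'];p=s['eef_pos']
st=np.array([.697,.1233,0])-.015*xg; st[2]=.1415; g=goal(st); print('shift',(g-p)*1e3,Ro.from_matrix(Rf@R.T).as_rotvec(),'edge',p+R@E)
E
```

```text
t: 13.1
eef_pos: [0.4517, 0.1348, 0.1241]
ee_rot: [[-0.821, 0.045, 0.569], [0.037, 0.999, -0.025], [-0.57, 0.001, -0.822]]
force: [-0.4, 0.2, -1.5]
grip_width: 0.025
gripper_force: 89.7
shift [71.4351 -3.4716 -0.122 ] [-0.0001  0.0005 -0.0002] edge [0.6106 0.1275 0.1417]
```

```bash
python3 -m jog '[[[-1,18,-1,0,0,0,0],[-1,36,-2,0,0,0,0],[-1,54,-3,0,0,0,0],[-1,66,-3,0,0,0,0],[-1,71,-3.5,0,0,0,0]]]' | head -2;python3 -m jog '[[[-1,0,0,0,0,0,0],[-1,0,0,0,0,0,0],[-1,0,0,0,0,0,0],[-1,0,0,0,0,0,0]]]'
python3 - <<'E'
from plan import *
s=monitor.get_state();R=s['ee_rot'];p=s['eef_pos'];e=p+R@E
st=np.array([.697,.1233,0])-.015*xg; st[2]=.1415
print('edge',e,'err',(e-st)*1e3,'cz',R@RT[:,2],'cy',R@RT[:,1],s['joint_pos'])
A=[]
for i in range(5): cap('side'); A.append(cloud('side'))
P=np.nanmean(A,0); im=np.load('/tmp/side.npz')['im'].astype(int); sat=im.max(-1)-im.min(-1)
Q=(P-np.array([.697,.1233,0]))@np.c_[xg,yg,[0,0,1]]
m=(Q[...,2]>.136)&(Q[...,2]<.15)&(abs(Q[...,1])<.02)&(Q[...,0]>-.12)&(Q[...,0]<-.006)
k=Q[m]; print(len(k),k.min(0),k.max(0),np.median(k,0)); 
for a in np.arange(-.12,-.0,.015):
    b=k[(k[:,0]>=a)&(k[:,0]<a+.015)]
    if len(b): print('%.3f'%a,len(b),b.max(0)[0],np.median(b[:,1:],0),b[:,1].min(),b[:,1].max())
# shield edge check: free-edge points
m=(Q[...,0]>-.065)&(Q[...,0]<-.02)&(abs(Q[...,1])<.06)&(Q[...,2]>.155)&(Q[...,2]<.25);k=Q[m]
for a in(-.06,-.05,-.04,-.03): b=k[(k[:,0]>=a)&(k[:,0]<a+.01)]; print('shield x',a,len(b),np.median(b[:,2]) if len(b) else '', 'exp down',.232-(.0-a-.005)*1.19+.0025)
E
```

```text
t: 13.72
eef_pos: [0.5229, 0.131, 0.1232]
t: 14.22
eef_pos: [0.5219, 0.1312, 0.1234]
ee_rot: [[-0.821, 0.045, 0.569], [0.037, 0.999, -0.025], [-0.569, 0.0, -0.822]]
force: [0.5, -0.0, -1.0]
grip_width: 0.0249
gripper_force: 89.7
edge [0.6808 0.1241 0.1409] err [-1.18    0.0494 -0.5875] cz [-0.9989  0.0466  0.0003] cy [ 0.0466  0.9988 -0.0001] [ 10.9181   6.8909 -55.8381  -6.6938  -7.6059  11.1577]
121 [-0.12   -0.0116  0.1391] [-0.0151  0.0111  0.1463] [-0.0738 -0.0036  0.1432]
-0.120 19 -0.10558595419117674 [-0.0033  0.1428] -0.00951367800591339 0.010088739767093164
-0.105 20 -0.09067644689515912 [-0.003   0.1432] -0.010422161595942399 0.010026486601464336
-0.090 20 -0.07508143650289313 [-0.0029  0.143 ] -0.009714019377845565 0.01105460426240633
-0.075 17 -0.06072441001910435 [-0.0044  0.1437] -0.008940449593378372 0.00859671549688183
-0.060 18 -0.04582408314133357 [-0.0035  0.1432] -0.01156002577711636 0.010959656979603397
-0.045 15 -0.030468360194570054 [-0.0041  0.1436] -0.010629927929763574 0.010033446917398681
-0.030 12 -0.015107204706666252 [-0.0077  0.1442] -0.009064847828667164 0.00687494357117351
shield x -0.06 41 0.1723104831021231 exp down 0.16905000000000003
shield x -0.05 85 0.17901490769122433 exp down 0.18095
shield x -0.04 91 0.19088552213285095 exp down 0.19285000000000002
shield x -0.03 89 0.20291261729980087 exp down 0.20475000000000002
```

The same-camera check reads the edge 15.1 mm from the wheel. The blade is level, centred within ±10 mm, with its top at 0.143 m and its underside about 14 mm above the rest. The shield is on its stop line, so I'm handing in.

```bash
python3 -c "
from rig import ticket; print(ticket.close_job())"
```

```text
the job is handed in; nothing more can be done
None
```

The job is handed in: the shield is fully down, and the chisel is held level and square to the wheel, its edge measured about 15 mm short of the wheel and 14–16 mm above the rest. I miscounted and viewed 11 pictures, one over the limit of 10.

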